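Fit the roller in the engraving rest and lock it

ROBOT

A 6-joint arm with a two-finger parallel gripper is mounted at the origin on the work surface. World frame = base frame: x ahead of the robot, y to its left, z up, the work surface at z = 0. Lengths are in mm, angles in degrees, forces in N, time in s.
With the tool pointing down it reaches from about 300 to 850 mm from the base axis. Payload 4.2 kg.
Tool frame: the origin (TCP) lies at the very end of the fingers, on their centre line; the grasp point (between the pads) lies 19 mm behind it; z points along the fingers, y is the line along which they close (so a half turn about z gives the same grasp; the last joint's range is limited). The gripper opens to 91 mm and grips with 3 to 60 N. Pads are 32 mm wide; open, the fingers measure 118 mm over their backs; the gripper's body (76 mm by 178 mm) begins 60 mm behind the grasp point.
Start: joints at [-65.432, 18.312, 89.639, -0, 72.044, -1.146], TCP at [249.489, -518.072, 213.976] pointing down, gripper open.
Joint ranges: [-177.97, 177.97], [-48.28, 115.42], [12.27, 149.76], [-77.06, 257.06], [2.81, 150.46], [-146.56, 146.56]. Speed limits (degrees/s): [147.25, 147.25, 180, 180, 180, 180].

INTERFACE

Orientations are given as [roll, pitch, yaw] about the fixed x, y, z axes, in that order (R = Rz(yaw) Ry(pitch) Rx(roll)).
In Python, from workcell import env, eyes gives the robot as it stands.
- The arm moves only by the tool send_rows, never from a script. Its argument "targets" is text: rows parted by semicolons, each of 7 numbers parted by spaces: the shift along the tool's x, y, z in m, then the turn, a rotation vector about the tool's x, y, z in degrees, then the opening in per cent of the stroke, from 0 (shut) to 100 (fully open). A call has 1 to 12 rows; each row is the pose to reach, as a shift and turn from the pose commanded when the call began, along the tool's axes at that moment; what a row does not reach only later rows make up. A row lasts 1/12 s, in which the tool goes at most 41.7 mm and 7.16 degrees, less where a joint would pass 70% of its speed; a pose out of reach is approached as far as the arm can. A call with a gripper value outside its range is refused whole. The fingers move at their own pace and stop on an object; "grip_force" is the grip in N (left out, the last holds). Time passes only in rows, so rows that repeat a pose let the fingers close. It gives the time, the measured TCP pose, the force, the opening and the grip force at its end, in the units of the state.
- env.state(): the state, without advancing time (a new reading comes with each control period).
- eyes.grab_frame(name): name is "scene" or "top" or "wrist"; returns a dict with "image" (480x640x3 uint8, blue, green, red), "fovy" (degrees; the focal length in pixels is half the picture's height over the tangent of half this angle, whatever the lens; pixels are square), "cx", "cy" (the principal point, pixels), "eye" and "attitude" of the camera in the world. Camera axes: x right, y up, looking along -z (the intrinsics and any distortion apply to the point x, -y, -z); pixel columns grow to the right and rows downward; lengths in mm; the calibration is good to about 2 mm. The wrist camera is an equidistant fisheye: a pixel r from the principal point sees the ray r / f radians off the axis. A picture is of the moment at which its call begins. There is no depth.
- env.job_done(): hands the job in; it is judged then, once.
The state is a dict: "time_s": time; "qpos": joint angles; "qvel": joint speeds; "effort": joint torques, N m; "ee_pos": TCP position; "ee_rot": TCP orientation; "force": force on the tool from outside, world axes, zero at the start; "torque": the same for the moment, N m; "gripper_width": finger opening in mm; "gripper_force": force on a finger pad.
Only numpy, scipy, OpenCV 4.12 (cv2) and the standard library are available. Lean on these libraries where they do the work, as an engineer would, in place of code of your own. Each camera call takes 0.05 s, during which the arm holds its last target. There are 200 camera calls.

TASK

Fit the orange roller into the engraving rest: lower it until both ends of its axle sit fully down in the two open slots, and let go of it only then. Next set the blue socket driver straight and square over the square head of the brass lock screw, on its axis, before the first turn, and with the driver alone turn the screw clockwise until it stops, so that its keeper arm lies across the slot. Stand the driver back upright in its holder, and leave the two glasses, the wooden hut and the pen pot where they are.

Things in the scene. Friction and masses are not known exactly. Their poses are not given: they have to be found in the camera images.
- rest: Engraving rest, fixed: wooden base 120 x 150 x 12 mm with two aluminium cheeks 12 mm thick at y = +56 and -56 mm, tops 67 mm above the table. Each has an open-topped slot at x = 0, 26 mm wide at the top, narrowing over 7 mm to 14.5 mm. At the -y cheek, at x = +36 mm, a 32 mm square boss carries the lock screw. Origin on the table midway between the slots, z up.
- slot_left (a point): Where the axle's axis lies when bottomed in the slot of the rest's +y cheek (58 mm above the table); axes as the rest.
- slot_right (a point): The same for the -y cheek, the one that has the lock screw.
- lock_turn (a joint): Turn of the brass lock screw in rad: grows as it is turned clockwise seen from above; it starts between 0 and 0.2, and a stop at 1.3 is fully home. Steep thread: it sinks 2.3 mm per rad. Friction about 0.08 N m; it stays where it is left, and a push straight down under 25 N does not turn it.
- lockscrew: Brass lock screw, always upright: a flange 28 mm across and 4 mm thick, a square head above it, and a flat keeper arm 13 mm wide reaching 45 mm from the axis along its own -x. Origin on its axis at the flange's underside, z up; the axes turn with it. Unturned, the arm points outward, away from the roller; fully home it lies across the mouth of the -y slot.
- screw_head (a point): Centre of the top of the lock screw's square head. The head is 16 mm square, its sides square with this frame's x and y (which turn with the screw), 18 mm tall above the flange, the uppermost 4 mm tapering to 9 mm square. z up; about 92 mm above the table when unturned.
- tray: Wooden spares tray, fixed, 90 x 150 mm, with two low V supports at y = +56 and -56 mm on which the roller's axle lies along the tray's y. Origin under its centre, on the table.
- roller: Loose orange roller, 0.18 to 0.35 kg: steel axle 12 mm thick and 136 mm long along its own y, with a roller body 36 mm thick and 88 mm long in its middle. Symmetric end for end. Origin at its centre.
- roller_mid (a point): Centre of the roller, on its axis, midway along; in the tray 40 mm above the table. Its y runs along the axle.
- axle_a (a point): Point on the axle's axis 56 mm from the roller's centre along its +y (the part that lies in a slot).
- axle_b (a point): The same, towards -y.
- driver: Loose square-socket driver, about 0.18 kg, 120 mm long, standing upright, socket down, in its holder. Origin at the centre of the socket's mouth (its lower end); z up along the driver to the handle.
- driver_handle (a point): Centre of the driver's blue handle, 80 mm above the socket's mouth. The handle is 26 mm square, sides square with this frame's x and y, and reaches from 38 to 120 mm above the mouth.
- driver_mouth (a point): Centre of the socket's mouth at the driver's lower end. The steel socket is about 30 mm square outside, 25 mm square inside at the mouth, narrowing within 4 mm to 18 mm square, 21 mm deep; sides in line with the handle's. Fully down on the lock screw, the mouth rests on the flange, 18 mm below the head's top.
- holder: Driver's holder, fixed: dark wooden block 56 mm square and 30 mm tall with an open square well 36 mm wide and 24 mm deep, sides along its x and y. Origin under its centre, on the table.
- holder_floor (a point): Centre of the well's floor, 6 mm above the table, where the driver's mouth stands.
- glass_a_mid (a point): Bystander: stemmed glass, 160 mm tall, 66 mm wide, standing loose; point half-way up.
- glass_b_mid (a point): Bystander: another such glass; point half-way up.
- hut_mid (a point): Bystander: souvenir wooden hut, about 85 x 125 mm, 140 mm tall (its look-only chimney 170 mm), loose; point half-way up.
- penpot_mid (a point): Bystander: wooden pen pot, 72 mm wide, 100 mm tall (pens reach 165 mm), loose; point half-way up the pot.
There are look-alikes about, which are no part of the job. Several things look just like the holder: the one meant starts farthest to the robot's right. What is meant by the roller is not green, and is the smaller of those in its own colour.

How it is judged (in metres and radians):
On the way, in this order (a step that is already met when the one before it is completed fails the run):
1. The roller is released with both ends of its axle bottomed in the slots, the lock screw not yet turned (z of axle_a in the frame of rest between 0.054 and 0.0605 m and x of axle_a in the frame of rest between -0.004 and 0.004 m and z of axle_b in the frame of rest between 0.054 and 0.0605 m and x of axle_b in the frame of rest between -0.004 and 0.004 m and y of roller_mid in the frame of rest between -0.009 and 0.009 m and contact force between the fingers and roller below 0.3 N and value of joint lock_turn below 0.35 rad), for 0.2 s.
2. The driver stands square and on axis over the screw's head, before the first turn (horizontal distance between driver_mouth and screw_head below 0.003 m and angle between driver_mouth's own z axis and vertical below 0.08 rad and z of driver_mouth in the frame of screw_head below -0.012 m and z of driver_handle in the frame of screw_head above 0.04 m and value of joint lock_turn below 0.35 rad), for 0.2 s.
3. The screw is turned home with the driver on its head (horizontal distance between driver_mouth and screw_head below 0.003 m and angle between driver_mouth's own z axis and vertical below 0.08 rad and z of driver_mouth in the frame of screw_head below -0.012 m and z of driver_handle in the frame of screw_head above 0.04 m and value of joint lock_turn above 1.2 rad), for 0.1 s.
At the end, for the whole second after the job is handed in: Both axle ends bottomed in the slots (within 2.5 mm of height, 4 mm across, 9 mm along), the lock screw home (1.2 rad or more of 1.3), the driver upright (0.15 rad) on the floor of its holder (within 8 mm of the centre), driver and roller released and at rest (z of axle_a in the frame of rest between 0.054 and 0.0605 m and x of axle_a in the frame of rest between -0.004 and 0.004 m and z of axle_b in the frame of rest between 0.054 and 0.0605 m and x of axle_b in the frame of rest between -0.004 and 0.004 m and y of roller_mid in the frame of rest between -0.009 and 0.009 m and value of joint lock_turn above 1.2 rad and horizontal distance between driver_mouth and holder_floor below 0.008 m and z of driver_mouth in the frame of holder_floor below 0.004 m and angle between driver_mouth's own z axis and vertical below 0.15 rad and linear speed of each of driver, roller below 0.02 m/s); the robot touches nothing.
It fails at once if The roller is let go above the rest, before it is down in the slots (horizontal distance between roller_mid and rest below 0.05 m and z of roller_mid in the frame of rest above 0.066 m and contact force between the fingers and roller below 0.2 N).
It fails at once if The lock screw turns while the driver is not on its head, on axis and square (within 4 mm and 0.12 rad) (velocity of joint lock_turn above 0.3 rad/s and (horizontal distance between driver_mouth and screw_head above 0.004 m or angle between driver_mouth's own z axis and vertical above 0.12 rad or z of driver_mouth in the frame of screw_head above -0.004 m)).
It fails at once if The lock screw is pushed with the fingers (contact force between the fingers and lockscrew above 3 N).
It fails at once if A bystander (glass, hut or pen pot) is moved by more than 20 mm (distance of any of glass_a_mid, glass_b_mid, hut_mid, penpot_mid from where it was at the start of the episode above 0.02 m).
It also fails if it takes over 67 s, if anything falls off the work surface, if the arm or the gripper's body presses on something with over 40 N, if the wrist force passes 120 N, or if a joint passes its speed limit or range.

## Working session

There is one attempt and no reset: what is moved stays moved. The work goes in short steps, Python scripts to look and compute and a tool call to move; the robot and the scene stay as the last step left them, time stands still between calls to the robot, and variables do not carry over. Pictures are saved under pics/ and viewed, at most 14 in all, crops included, and the job is handed in when it is done.

Besides the shell and the picture viewer there is one more tool, called after "Call:" by a JSON object that holds its "method" and its "body", one argument or row to a line. send_rows: Moves the arm, as the interface text tells. Its arguments: {"type":"object","properties":{"targets":{"type":"string"},"grip_force":{"type":"number"}},"required":["targets"]}

```bash
mkdir -p pics; cat > h.py <<'E'
import numpy as np, cv2
from workcell import env, eyes
E
python3 - <<'E'
from h import *
import pickle
s=env.state();print(s)
for n in ("scene","top","wrist"):
    f=eyes.grab_frame(n);pickle.dump(f,open(f"pics/{n}0.pkl","wb"));cv2.imwrite(f"pics/{n}0.png",f["image"])
    print(n,{k:v for k,v in f.items() if k!="image"})
E
```

```text
{'time_s': 0.0, 'qpos': array([-6.54310421e+01,  1.83507595e+01,  8.97063028e+01, -2.40643561e-03,
        7.20424261e+01, -1.14634007e+00]), 'qvel': array([ 0.01081687,  0.00614582,  0.0939947 , -0.09825501,  0.00908709,
        0.00658376]), 'effort': array([-2.90194039e-03, -4.12464094e+01, -2.31975406e+01,  7.25193252e-02,
        4.56491055e-02, -1.44087958e-04]), 'ee_pos': array([ 249.2697065 , -517.60645726,  213.1298072 ]), 'ee_rot': array([-1.79900486e+02,  2.97084402e-04,  2.57160421e+01]), 'force': array([ 0.11615731, -0.26267205, -0.1413909 ]), 'torque': array([-0.00164661,  0.02772059, -0.07241681]), 'gripper_force': 0.0, 'gripper_width': 91.00409452426925}
scene {'fovy': 51.18201475535369, 'cx': 320.34508133419104, 'cy': 231.62921615199528, 'eye': array([1268.84455711, -271.80372179,  752.0570236 ]), 'attitude': array([51.00849346,  0.57388384, 68.98452077])}
top {'fovy': 48.87170802218386, 'cx': 314.79590483244624, 'cy': 231.45177414527848, 'eye': array([ 332.53576848,   26.52938492, 1546.33772803]), 'attitude': array([ 5.68656062e+00, -1.73195296e-02, -9.13356939e+01])}
wrist {'fovy': 65.70646984690485, 'cx': 319.97593585994935, 'cy': 242.41317418456552, 'eye': array([ 312.03614052, -487.70480035,  384.04106615]), 'attitude': array([-14.34753719,   0.1274454 , -64.18723084])}
```

View pics/top0.png

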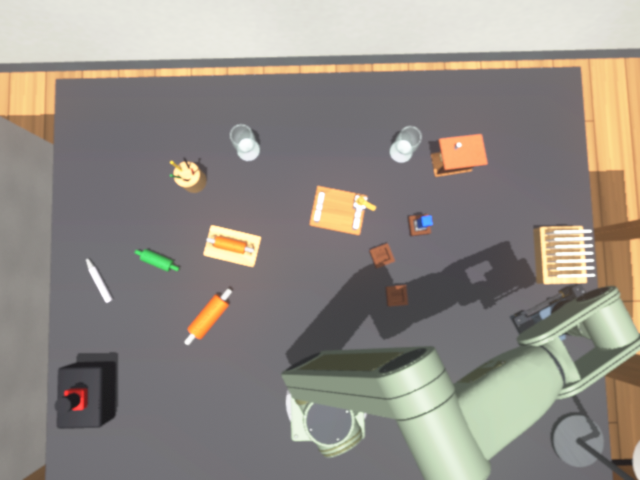

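View pics/scene0.png

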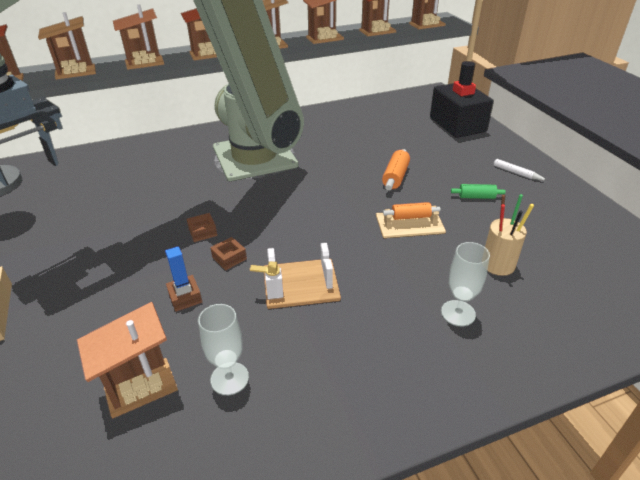

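Top view: the roller is in the tray at (231,243), the rest at (340,211) with the brass screw at about (360,203), and the driver in its holder at (421,224). Glasses are at (245,142) and (405,145), the pen pot at (188,176) and the hut at (460,153). In the scene view the driver stands at (178,270) and the rest is at (300,280).

```bash
cat >> h.py <<'E'
from scipy.spatial.transform import Rotation as R
def rot(f): return R.from_euler('xyz',f["attitude"],degrees=True).as_matrix()
def ray(f,uv,fish=False):
    uv=np.atleast_2d(np.asarray(uv,float)); F=240/np.tan(np.radians(f["fovy"]/2))
    d=uv-[f["cx"],f["cy"]]
    if fish:
        r=np.linalg.norm(d,axis=1)+1e-9; th=r/F; d=d/r[:,None]
        v=np.c_[d[:,0]*np.sin(th),-d[:,1]*np.sin(th),-np.cos(th)]
    else: v=np.c_[d[:,0]/F,-d[:,1]/F,-np.ones(len(d))]
    return v@rot(f).T
def on(f,uv,z,fish=False):
    v=ray(f,uv,fish); e=f["eye"]; return e+v*((z-e[2])/v[:,2])[:,None]
def proj(f,P,fish=False):
    F=240/np.tan(np.radians(f["fovy"]/2)); c=(np.atleast_2d(P)-f["eye"])@rot(f)
    d=np.c_[c[:,0],-c[:,1]]; z=-c[:,2]; r=np.linalg.norm(d,axis=1)+1e-9
    d=d/r[:,None]*(np.arctan2(r,z)*F)[:,None] if fish else d/z[:,None]*F
    return d+[f["cx"],f["cy"]]
def mask(f,lo,hi,box=None):
    m=cv2.inRange(cv2.cvtColor(f["image"],cv2.COLOR_BGR2HSV),lo,hi)
    if box:
        k=np.zeros_like(m);x0,y0,x1,y1=box;k[y0:y1,x0:x1]=1;m=m*k
    return m
def blob(m):
    c=max(cv2.findContours(m,cv2.RETR_EXTERNAL,cv2.CHAIN_APPROX_NONE)[0],key=cv2.contourArea)
    return c[:,0,:].astype(float)
def rect(P):
    (c,(w,h),a)=cv2.minAreaRect(P[:,:2].astype(np.float32)); return np.round(c,1),round(w,1),round(h,1),round(a,2)
E
python3 - <<'E'
from h import *
import pickle
f=pickle.load(open("pics/top0.pkl","rb"))
for n,lo,hi,box,z in [("roller",(4,200,120),(14,255,255),(205,228,258,262),42),("rest base",(8,80,60),(20,255,255),(305,180,374,240),12),
 ("tray",(10,50,100),(25,255,255),(200,220,265,270),8),("blue",(105,120,60),(125,255,255),(405,205,440,240),126),
 ("holder",(0,60,20),(14,255,120),(405,205,440,245),30),("brass",(20,120,120),(32,255,255),(350,190,380,215),78),
 ("white cheeks",(0,0,150),(180,60,255),(305,180,374,240),67)]:
    m=mask(f,lo,hi,box); 
    for c in cv2.findContours(m,cv2.RETR_EXTERNAL,cv2.CHAIN_APPROX_NONE)[0]:
        if cv2.contourArea(c)<12: continue
        c=c[:,0,:].astype(float); print(n,len(c),rect(c)[0],rect(on(f,c,z)))
E
```

```text
rest base 232 [337.9 210.1] (array([546.9, -46.6]), 153.4, 123.7, 77.29)
tray 173 [231.9 245.6] (array([450. , 265.5]), 157.5, 98.1, 75.22)
blue 41 [424.7 220.9] (array([ 495.7, -275.3]), 28.4, 39.3, 6.84)
brass 22 [369.8 205.9] (array([ 547.2, -133.4]), 28.8, 12.7, 61.75)
brass 18 [361. 200.] (array([ 564.5, -109.2]), 15.9, 20.2, 43.75)
white cheeks 66 [359.5 215.5] (array([ 522.1, -104.6]), 36.8, 76.9, 88.25)
white cheeks 64 [318.8 206.5] (array([550.6,   9.6]), 18.3, 85.6, 77.38)
```

```bash
cat >> h.py <<'E'
def delta(x,y,z,yaw):
    s=env.state(); A=R.from_euler('xyz',s["ee_rot"],degrees=True); B=R.from_euler('xyz',[180,0,yaw],degrees=True)
    d=A.as_matrix().T@(np.array([x,y,z])-s["ee_pos"]); r=(A.inv()*B).as_rotvec(degrees=True)
    print("t=%.2f"%s["time_s"],"ee",s["ee_pos"].round(1),s["ee_rot"].round(2),"q",s["qpos"].round(0),"| d(m)",(d/1000).round(4),"rot",r.round(2))
E
python3 -c "
from h import *
delta(430,0,215,50);delta(450,265,190,75.2)"
```

```text
t=0.15 ee [ 249.3 -517.7  213.3] [-179.92   -0.     25.71] q [-65.  18.  90.   0.  72.  -1.] | d(m) [ 0.3874 -0.3881 -0.0011] rot [-8.000e-02 -2.000e-02 -2.429e+01]
t=0.15 ee [ 249.3 -517.7  213.3] [-179.92   -0.     25.71] q [-65.  18.  90.   0.  72.  -1.] | d(m) [ 0.5204 -0.6181  0.0242] rot [-7.000e-02 -4.000e-02 -4.949e+01]
```

Call:
{"method": "send_rows", "body": {
  "targets": "0.387 -0.388 0 0 0 -24.3 100;0.387 -0.388 0 0 0 -24.3 100;0.387 -0.388 0 0 0 -24.3 100;0.387 -0.388 0 0 0 -24.3 100;0.387 -0.388 0 0 0 -24.3 100;0.387 -0.388 0 0 0 -24.3 100;0.387 -0.388 0 0 0 -24.3 100;0.387 -0.388 0 0 0 -24.3 100;0.387 -0.388 0 0 0 -24.3 100;0.387 -0.388 0 0 0 -24.3 100;0.387 -0.388 0 0 0 -24.3 100;0.387 -0.388 0 0 0 -24.3 100"
}}

```text
time_s: 1.15
ee_pos: [414.0, -43.9, 214.0]
ee_rot: [180.0, -0.0, 50.0]
force: [0.6, -0.0, 0.1]
gripper_width: 91.5
gripper_force: 0.0
```

```bash
python3 -c "
from h import *
delta(450,265,190,75.2)"
```

```text
t=1.15 ee [414.  -43.9 214. ] [179.98  -0.    50.01] q [ -8.   4. 108.  -0.  68.  32.] | d(m) [ 0.2598 -0.1709  0.024 ] rot [ 2.000e-02  0.000e+00 -2.519e+01]
```

Call:
{"method": "send_rows", "body": {
  "targets": "0.26 -0.171 0.024 0 0 -25.2 100;0.26 -0.171 0.024 0 0 -25.2 100;0.26 -0.171 0.024 0 0 -25.2 100;0.26 -0.171 0.024 0 0 -25.2 100;0.26 -0.171 0.024 0 0 -25.2 100;0.26 -0.171 0.024 0 0 -25.2 100;0.26 -0.171 0.024 0 0 -25.2 100;0.26 -0.171 0.024 0 0 -25.2 100;0.26 -0.171 0.024 0 0 -25.2 100;0.26 -0.171 0.024 0 0 -25.2 100;0.26 -0.171 0.024 0 0 -25.2 100"
}}

```text
time_s: 2.07
ee_pos: [449.6, 262.3, 189.6]
ee_rot: [-180.0, 0.1, 75.2]
force: [0.3, -0.4, -0.1]
gripper_width: 91.4
gripper_force: 0.0
```

```bash
cat >> h.py <<'E'
import pickle
def snap(name,n="wrist"):
    f=eyes.grab_frame(n);pickle.dump(f,open(f"pics/{name}.pkl","wb"));cv2.imwrite(f"pics/{name}.png",f["image"]);return f
def load(name): return pickle.load(open(f"pics/{name}.pkl","rb"))
E
python3 - <<'E'
from h import *
f=snap("w1"); print(f["eye"],env.state()["ee_pos"],env.state()["ee_rot"])
E
```

```text
[467.56196296 329.79199258 360.35451368] [449.78545122 262.03024754 189.84474671] [-1.79985833e+02  5.40054515e-02  7.51651604e+01]
```

View pics/w1.png

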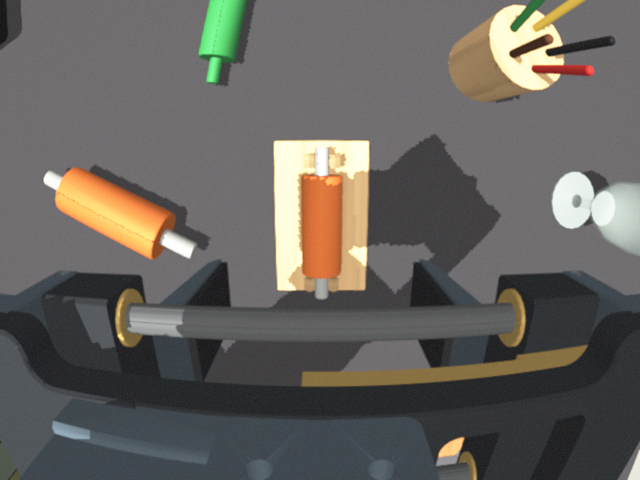

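The roller lies vertical in the picture, body at (322,226), with axle ends at (322,148) and (322,298). It is well aligned with the fingers.

```bash
python3 - <<'E'
from h import *
f=load("w1")
c=blob(mask(f,(0,180,90),(16,255,255),(280,150,365,290)))
print(c.min(0),c.max(0)); P=on(f,c,40,True); print(rect(P))
c=blob(mask(f,(8,40,120),(30,200,255),(265,130,380,300))); print("tray",rect(on(f,c,8,True)))
E
```

```text
[302. 175.] [341. 276.]
(array([451. , 263.6]), 91.5, 33.7, 75.09)
tray (array([451.4, 265.8]), 151.1, 91.9, 75.32)
```

```bash
python3 -c "
from h import *
delta(451.3,265,21,75.2)"
```

```text
t=2.12 ee [449.8 262.  189.8] [-1.7999e+02  5.0000e-02  7.5170e+01] q [29. 14. 99. -0. 67. 44.] | d(m) [0.0034 0.0007 0.1688] rot [-0.01  0.05 -0.03]
```

Call:
{"method": "send_rows", "body": {
  "targets": "0.003 0.001 0.04 0 0 0 100;0.003 0.001 0.08 0 0 0 100;0.003 0.001 0.12 0 0 0 100;0.003 0.001 0.15 0 0 0 100;0.003 0.001 0.169 0 0 0 100;0.003 0.001 0.169 0 0 0 100;0.003 0.001 0.169 0 0 0 100"
}}

```text
time_s: 2.7
ee_pos: [451.7, 264.5, 20.9]
ee_rot: [-179.9, 0.1, 75.1]
force: [0.2, 0.3, 0.5]
gripper_width: 91.1
gripper_force: 0.0
```

```bash
python3 -c "
from h import *
delta(451.3,265,21,75.2)"
```

```text
t=2.70 ee [451.7 264.5  20.9] [-1.7994e+02  7.0000e-02  7.5110e+01] q [ 29.  25. 111.  -0.  44.  44.] | d(m) [ 0.0003 -0.0005 -0.0001] rot [-0.06  0.07 -0.09]
```

Call:
{"method": "send_rows", "body": {
  "targets": "0 0 0 0 0 0 0;0 0 0 0 0 0 0;0 0 0 0 0 0 0;0 0 0 0 0 0 0;0 0 0 0 0 0 0;0 0 0 0 0 0 0;0 0 0 0 0 0 0;0 0 0 0 0 0 0",
  "grip_force": 30
}}

```text
time_s: 3.37
ee_pos: [451.8, 265.9, 21.0]
ee_rot: [180.0, 0.0, 75.2]
force: [-0.1, 0.0, -0.3]
gripper_width: 40.7
gripper_force: 0.0
```

Call:
{"method": "send_rows", "body": {
  "targets": "0 0 0 0 0 0 0;0 0 0 0 0 0 0;0 0 0 0 0 0 0;0 0 0 0 0 0 0;0 0 -0.02 0 0 0 0;0 0 -0.06 0 0 0 0;0 0 -0.1 0 0 0 0;0 0 -0.13 0 0 0 0;0 0 -0.13 0 0 0 0"
}}

```text
time_s: 4.12
ee_pos: [455.4, 267.7, 157.0]
ee_rot: [179.5, -0.5, 75.2]
force: [1.0, 1.2, -2.1]
gripper_width: 35.5
gripper_force: 30.0
```

```bash
python3 -c "
from h import *
print(env.state()['gripper_force'])
delta(520,-50,165,77.3)"
```

```text
29.999247193336487
t=4.12 ee [455.4 267.7 157. ] [179.46  -0.5   75.22] q [ 29.  16. 101.  -0.  62.  44.] | d(m) [-0.2906  0.1436 -0.0092] rot [ 0.55 -0.49 -2.09]
```

```bash
python3 -c "
from h import *
delta(525,-140,200,77.3)"
```

```text
t=4.12 ee [455.4 267.7 157. ] [179.46  -0.5   75.22] q [ 29.  16. 101.  -0.  62.  44.] | d(m) [-0.3761  0.1718 -0.0446] rot [ 0.55 -0.49 -2.09]
```

Call:
{"method": "send_rows", "body": {
  "targets": "-0.376 0.172 -0.043 0 0 -2 0;-0.376 0.172 -0.043 0 0 -2 0;-0.376 0.172 -0.043 0 0 -2 0;-0.376 0.172 -0.043 0 0 -2 0;-0.376 0.172 -0.043 0 0 -2 0;-0.376 0.172 -0.043 0 0 -2 0;-0.376 0.172 -0.043 0 0 -2 0;-0.376 0.172 -0.043 0 0 -2 0;-0.376 0.172 -0.043 0 0 -2 0;-0.376 0.172 -0.043 0 0 -2 0;-0.376 0.172 -0.043 0 0 -2 0;-0.376 0.172 -0.043 0 0 -2 0"
}}

```text
time_s: 5.12
ee_pos: [521.6, -143.5, 192.3]
ee_rot: [-179.9, -0.0, 77.0]
force: [0.6, 1.0, -3.5]
gripper_width: 35.4
gripper_force: 30.0
```

Call:
{"method": "send_rows", "body": {
  "targets": "0 0 0 0 0 0 0;0 0 0 0 0 0 0;0 0 0 0 0 0 0"
}}

```text
time_s: 5.37
ee_pos: [521.7, -140.2, 193.4]
ee_rot: [-179.9, -0.0, 77.3]
force: [0.5, -0.0, -2.3]
gripper_width: 35.3
gripper_force: 30.0
```

```bash
python3 - <<'E'
from h import *
f=snap("w2"); s=env.state(); print(f["eye"],s["ee_pos"],s["ee_rot"],s["gripper_width"])
E
```

```text
[537.16776191 -72.43612433 364.21044364] [ 521.84680853 -140.23348852  193.60146979] [-1.79950863e+02 -6.30968187e-03  7.73299938e+01] 35.327779843596275
```

View pics/w2.png

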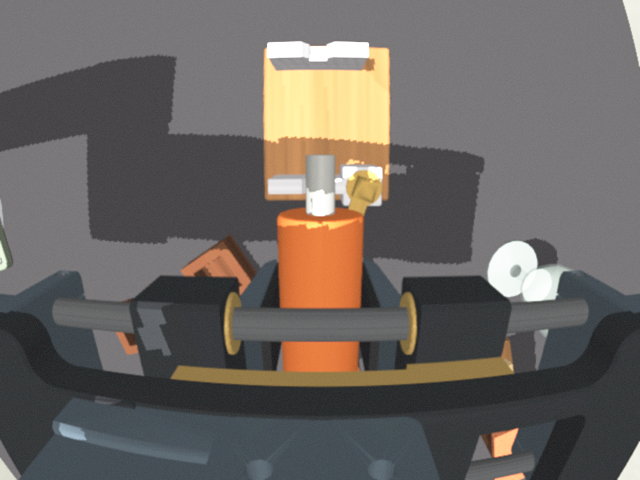

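The rest spans (264,48) to (389,199), the far slot is at about (319,53), and the screw head is near (364,187). The held roller's axle points up the image at x≈320.

```bash
python3 - <<'E'
from h import *
f=load("w2")
k=lambda u,z:on(f,u,z,True)[:,:2].round(1)
m=mask(f,(8,80,50),(20,255,255),(255,40,400,150)); c=blob(m)
for r in (80,95,110,125):
    x=np.where(m[r])[0]; print(r,x.min(),x.max(),k([[x.min()-.5,r],[x.max()+.5,r]],12).tolist())
print("base corners",k([[264,47.5],[389,47.5],[264,199],[389.5,199]],12).tolist())
w=mask(f,(0,0,150),(180,60,255),(260,38,375,72))
for r in (42,45,48,51,54,57):
    x=np.where(w[r])[0]; 
    if len(x): 
        g=np.where(np.diff(x)>3)[0]; print("cheek",r,x.min(),[(x[i],x[i+1]) for i in g],x.max(),k([[x.min()-.5,r],[x.max()+.5,r]],67).tolist())
b=mask(f,(18,120,60),(32,255,255),(335,165,390,220)); c=blob(b); print("brass bbox",c.min(0),c.max(0))
g=cv2.resize(f["image"][30:230,250:400],None,fx=4,fy=4,interpolation=cv2.INTER_CUBIC)[:, :]
cv2.imwrite("pics/w2c.png",g[200:800])
E
```

```text
80 263 389 [[498.5, 5.9], [615.5, -19.7]]
95 263 389 [[495.3, -8.5], [612.2, -34.1]]
110 263 389 [[492.2, -22.7], [609.0, -48.3]]
125 263 389 [[489.0, -36.8], [605.9, -62.5]]
base corners [[506.7, 37.6], [622.6, 12.5], [473.8, -106.2], [591.8, -132.3]]
cheek 42 267 [(np.int64(304), np.int64(330))] 368 [[514.4, 24.6], [593.9, 6.6]]
cheek 45 267 [(np.int64(318), np.int64(325))] 368 [[513.8, 22.0], [593.3, 4.0]]
cheek 48 267 [] 368 [[513.3, 19.5], [592.7, 1.5]]
cheek 51 267 [] 368 [[512.8, 16.9], [592.1, -1.0]]
cheek 54 267 [] 368 [[512.2, 14.4], [591.5, -3.5]]
cheek 57 267 [] 368 [[511.7, 11.9], [590.9, -6.1]]
brass bbox [347. 171.] [381. 213.]
```

View pics/w2c.png

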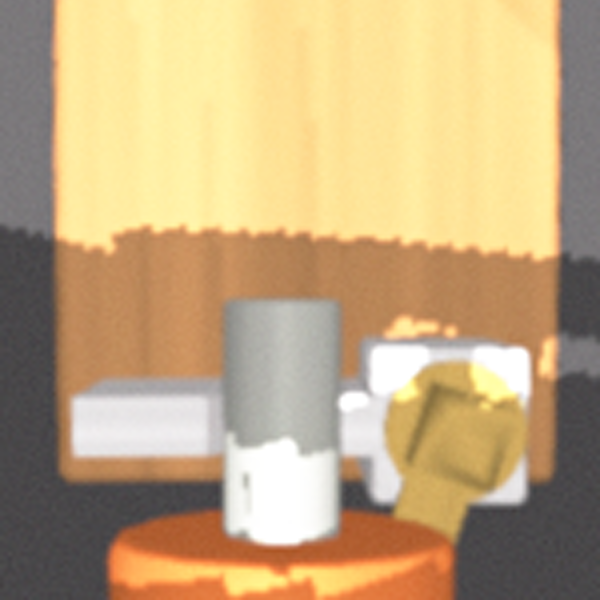

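```bash
python3 - <<'E'
from h import *
f=load("w2")
k=lambda u,z:on(f,u,z,True)[:,:2].round(1)
w=mask(f,(0,0,150),(180,60,255),(260,38,375,72)); print("far cheek rows",[ (r,int((w[r]>0).sum())) for r in range(39,72)])
A=k([[317.2,49.5],[318.7,186.3],[362.7,185]],67);print(A.tolist(),np.linalg.norm(A[0]-A[1]),np.degrees(np.arctan2(*(A[0]-A[1]))))
# held roller axle end, at z of axis = tcp+19
z=env.state()["ee_pos"][2]+19
print("axle end", k([[320.5,157],[320.5,212]],z), z)
print("head", k([[250+467/4,80+450/4]],92))
E
```

```text
far cheek rows [(39, 0), (40, 0), (41, 42), (42, 77), (43, 84), (44, 86), (45, 92), (46, 103), (47, 102), (48, 102), (49, 102), (50, 102), (51, 102), (52, 102), (53, 102), (54, 102), (55, 102), (56, 102), (57, 102), (58, 56), (59, 43), (60, 54), (61, 49), (62, 36), (63, 20), (64, 18), (65, 43), (66, 60), (67, 36), (68, 24), (69, 52), (70, 0), (71, 0)]
[[552.3, 8.3], [529.2, -100.8], [564.0, -107.3]] 111.51869798379101 11.95481025185473
axle end [[536.4 -75.3]
 [531.5 -97.5]] 212.6014697872967
head [[ 563.5 -110.4]]
```

```bash
python3 -c "
from h import *
delta(541,-45.7,110,77.6)"
```

```text
t=5.42 ee [ 521.8 -140.2  193.6] [-1.7995e+02 -1.0000e-02  7.7330e+01] q [-16.  16.  96.   0.  68.  -4.] | d(m) [ 0.0964 -0.002   0.0836] rot [-0.05 -0.01 -0.27]
```

Call:
{"method": "send_rows", "body": {
  "targets": "0.04 -0.001 0 0 0 0 0;0.08 -0.002 0 0 0 -0.3 0;0.096 -0.002 0.02 0 0 -0.3 0;0.096 -0.002 0.05 0 0 -0.3 0;0.096 -0.002 0.084 0 0 -0.3 0;0.096 -0.002 0.084 0 0 -0.3 0;0.096 -0.002 0.084 0 0 -0.3 0"
}}

```text
time_s: 6.0
ee_pos: [540.1, -46.6, 109.0]
ee_rot: [-179.8, 0.0, 77.6]
force: [1.4, -0.0, -1.8]
gripper_width: 35.4
gripper_force: 30.0
```

```bash
python3 -c "
from h import *
print(env.state()['force'])
delta(541,-45.7,39,77.6)"
```

```text
[ 1.3700173  -0.03060436 -1.83769055]
t=6.00 ee [540.1 -46.6 109. ] [-1.7977e+02  3.0000e-02  7.7600e+01] q [ -6.  21. 103.  -0.  57.   6.] | d(m) [0.0011 0.0009 0.07  ] rot [-0.23  0.03  0.  ]
```

Call:
{"method": "send_rows", "body": {
  "targets": "0.001 0.001 0.03 0 0 0 0;0.001 0.001 0.046 0 0 0 0;0.001 0.001 0.05 0 0 0 0;0.001 0.001 0.055 0 0 0 0;0.001 0.001 0.06 0 0 0 0;0.001 0.001 0.064 0 0 0 0;0.001 0.001 0.067 0 0 0 0;0.001 0.001 0.069 0 0 0 0;0.001 0.001 0.069 0 0 0 0"
}}

```text
time_s: 6.75
ee_pos: [541.9, -46.7, 40.8]
ee_rot: [-179.9, 0.0, 77.5]
force: [-3.7, 1.5, -2.0]
gripper_width: 35.5
gripper_force: 30.0
```

```bash
python3 -c "
from h import *
print(env.state()['force'])
delta(541,-45.7,39,77.6)"
```

```text
[-3.72916493  1.4825291  -2.0023082 ]
t=6.75 ee [541.9 -46.7  40.8] [-1.7991e+02  1.0000e-02  7.7490e+01] q [ -6.  25. 107.   0.  48.   6.] | d(m) [ 0.0008 -0.0011  0.0018] rot [-0.09  0.01 -0.11]
```

Call:
{"method": "send_rows", "body": {
  "targets": "0 -0.001 0.001 0 0 0 0;0 -0.001 0.002 0 0 0 0;0 -0.001 0.002 0 0 0 0;0 -0.001 0.002 0 0 0 0"
}}

```text
time_s: 7.08
ee_pos: [541.8, -46.6, 38.9]
ee_rot: [180.0, 0.0, 77.5]
force: [-2.6, 0.4, -1.7]
gripper_width: 35.3
gripper_force: 30.0
```

```bash
python3 - <<'E'
from h import *
print(env.state()['force'])
delta(541,-45.7,39,77.6)
f=snap("w3")
cv2.imwrite("pics/w3c.png",f["image"][120:480,170:470])
E
```

```text
[-2.61708136  0.39824163 -1.68075916]
t=7.08 ee [541.8 -46.6  38.9] [179.98   0.    77.51] q [ -6.  25. 107.  -0.  47.   6.] | d(m) [ 0.0007 -0.001  -0.0001] rot [ 0.02  0.   -0.09]
```

View pics/w3c.png

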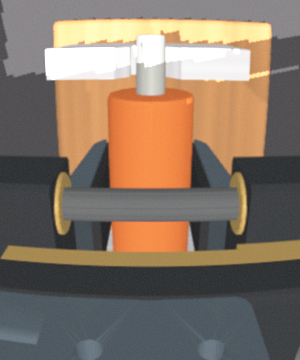

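The far axle end is inside the far slot (crop pixel (150,60)). I'll press down gently until it bottoms.

Call:
{"method": "send_rows", "body": {
  "targets": "0 -0.001 0.001 0 0 0 0;0 -0.001 0.001 0 0 0 0;0 -0.001 0.001 0 0 0 0;0 -0.001 0.001 0 0 0 0"
}}

```text
time_s: 7.47
ee_pos: [541.8, -46.7, 38.9]
ee_rot: [179.8, -0.0, 77.5]
force: [-1.6, -1.6, 6.1]
gripper_width: 35.4
gripper_force: 30.0
```

Call:
{"method": "send_rows", "body": {
  "targets": "0 0 0 0 0 0 60;0 0 0 0 0 0 90;0 0 0 0 0 0 90;0 0 0 0 0 0 90;0 0 0 0 0 0 90;0 0 0 0 0 0 90;0 0 0 0 0 0 90;0 0 0 0 0 0 90;0 0 0 0 0 0 90;0 0 0 0 0 0 90"
}}

```text
time_s: 8.3
ee_pos: [540.7, -46.4, 37.9]
ee_rot: [180.0, 0.0, 77.5]
force: [-0.1, -1.1, 0.5]
gripper_width: 82.4
gripper_force: 0.0
```

Call:
{"method": "send_rows", "body": {
  "targets": "0 0 -0.02 0 0 0 90;0 0 -0.06 0 0 0 90;0 0 -0.1 0 0 0 90;0 0 -0.14 0 0 0 90;0 0 -0.165 0 0 0 90;0 0 -0.165 0 0 0 90;0 0 -0.165 0 0 0 90"
}}

```text
time_s: 8.88
ee_pos: [541.4, -46.4, 204.6]
ee_rot: [179.8, -0.0, 77.5]
force: [-0.3, -0.2, -0.5]
gripper_width: 82.0
gripper_force: 0.0
```

```bash
python3 - <<'E'
from h import *
f=load("top0")
for n,p,z in [("blue top mid",[424.7,220.9],126)]:
    print(n,on(f,p,z))
delta(495,-345,205,77.6); delta(495,-270,205,77.6)
E
```

```text
blue top mid [[ 495.69755986 -275.39248888  126.        ]]
t=8.88 ee [541.4 -46.4 204.6] [ 1.7978e+02 -2.0000e-02  7.7520e+01] q [-6. 16. 95. -0. 69.  6.] | d(m) [-0.3015  0.0192 -0.0005] rot [ 0.22 -0.02 -0.08]
t=8.88 ee [541.4 -46.4 204.6] [ 1.7978e+02 -2.0000e-02  7.7520e+01] q [-6. 16. 95. -0. 69.  6.] | d(m) [-0.2283  0.003  -0.0005] rot [ 0.22 -0.02 -0.08]
```

Call:
{"method": "send_rows", "body": {
  "targets": "-0.04 0.01 0 0 0 0 90;-0.08 0.01 0 0 0 0 90;-0.12 0.01 0 0 0 0 90;-0.12 0.01 0 0 0 0 90;-0.12 0.01 0 0 0 0 90;-0.12 0.01 0 0 0 0 90"
}}

```text
time_s: 9.38
ee_pos: [523.8, -165.2, 201.4]
ee_rot: [-179.8, -0.1, 77.5]
force: [-0.9, 1.0, -0.2]
gripper_width: 81.9
gripper_force: 0.0
```

```bash
python3 - <<'E'
from h import *
f=snap("w4"); s=env.state(); print(s["ee_pos"],s["ee_rot"])
P=proj(f,[[564,-108.7,92],[541,-46.5,58]],True); print(P)
u,v=P[0].astype(int)
g=f["image"][v-130:v+50,u-120:u+60]; cv2.imwrite("pics/w4c.png",cv2.resize(g,(600,600),interpolation=cv2.INTER_CUBIC)); print(u,v)
delta(490,-345,205,77.6)
E
```

```text
[ 524.06353516 -164.70405312  201.75391782] [-1.79864252e+02 -4.38177480e-02  7.75412626e+01]
[[356.64865129 157.5053798 ]
 [310.10123628  91.01475759]]
356 157
t=9.43 ee [ 524.1 -164.7  201.8] [-1.7986e+02 -4.0000e-02  7.7540e+01] q [-19.  17.  94.   0.  70.  -6.] | d(m) [-0.1834  0.0056 -0.0034] rot [-0.14 -0.04 -0.06]
```

View pics/w4c.png

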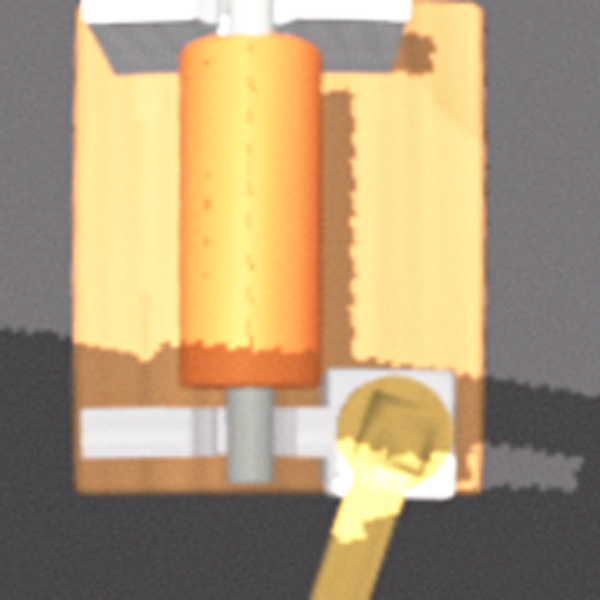

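The roller is seated, with the axle at crop (250,430) inside the near slot. The screw flange centre is at crop (394,434), and the arm points down-left through (341,600).

```bash
python3 - <<'E'
from h import *
f=load("w4")
k=lambda p,z:on(f,np.array(p)/(600/180)+[236,27],z,True)[:,:2]
for n,p,z in [("flange",[[394.5,434]],74),("boss",[[391.5,434]],68),("headtopc",[[405,435]],92)]: print(n,k(p,z).round(1))
m=mask(f,(18,100,60),(34,255,255)); m[:int(27+500/3.333)]=0
for r in range(180,212,6):
    x=np.where(m[r,300:370])[0]+300
    if len(x): print(r,x.min(),x.max(),on(f,[[(x.min()+x.max())/2,r]],72,True)[0,:2].round(1), on(f,[[x.min()-.5,r],[x.max()+.5,r]],72,True)[:,:2].round(1).tolist())
E
```

```text
flange [[ 563.8 -108.8]]
boss [[ 563.6 -108.9]]
headtopc [[ 564.6 -108.8]]
180 337 355 [ 553.6 -125.6] [[546.0, -124.0], [561.1, -127.2]]
186 335 353 [ 551.  -130.1] [[543.4, -128.4], [558.5, -131.7]]
192 333 351 [ 548.4 -134.5] [[540.8, -132.9], [555.9, -136.1]]
198 332 349 [ 546.2 -139.1] [[539.0, -137.5], [553.3, -140.6]]
204 330 347 [ 543.5 -143.6] [[536.4, -142.0], [550.7, -145.1]]
210 336 345 [ 544.1 -148.8] [[540.1, -147.9], [548.1, -149.7]]
```

Call:
{"method": "send_rows", "body": {
  "targets": "-0.04 0.005 -0.003 0 0 0 90;-0.08 0.005 -0.003 0 0 0 90;-0.12 0.005 -0.003 0 0 0 90;-0.16 0.005 -0.003 0 0 0 90;-0.183 0.005 -0.003 0 0 0 90;-0.183 0.005 -0.003 0 0 0 90;-0.183 0.005 -0.003 0 0 0 90;-0.183 0.005 -0.003 0 0 0 90"
}}

```text
time_s: 10.1
ee_pos: [490.3, -343.7, 205.5]
ee_rot: [-180.0, -0.1, 77.6]
force: [0.1, -0.6, -0.3]
gripper_width: 82.2
gripper_force: 0.0
```

```bash
python3 - <<'E'
from h import *
f=snap("w5"); s=env.state(); print(s["ee_pos"],s["ee_rot"])
E
```

```text
[ 490.42065698 -343.53953117  205.71514688] [-1.79968616e+02 -4.97882785e-02  7.76361265e+01]
```

View pics/w5.png

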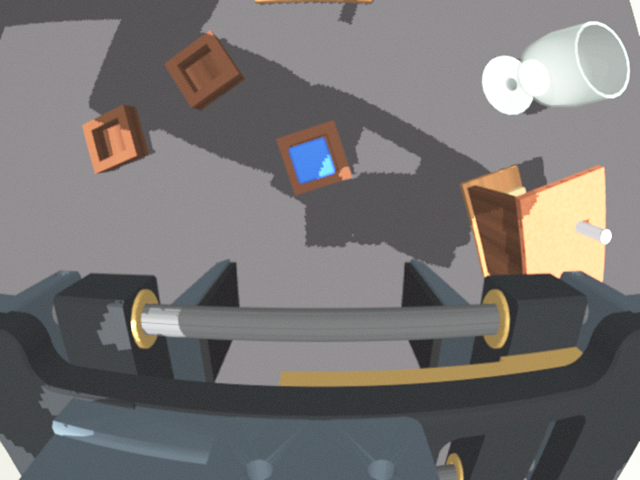

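Driver top is the blue square at (312,160), in the holder outlined (277–352,122–195). The hut (from x=462) and the glass base (510,85) stay clear to the right.

```bash
python3 - <<'E'
from h import *
f=load("w5")
c=blob(mask(f,(100,100,40),(128,255,255),(270,115,360,200))); print("blue",rect(c),rect(on(f,c,126,True)))
c2=blob(mask(f,(0,60,30),(16,255,200),(270,115,360,200))|mask(f,(100,100,40),(128,255,255),(270,115,360,200)))
h=cv2.convexHull(c2.astype(np.float32))[:,0]; print("holder",rect(h),rect(on(f,h,30,True)))
ap=cv2.approxPolyDP(h[:,None],5,True)[:,0]; print(ap, on(f,ap,30,True)[:,:2].round(1))
print(f["eye"])
E
```

```text
blue (array([311.6, 160.3]), 38.3, 38.3, 71.57) (array([ 498. , -281.5]), 25.7, 25.8, 5.93)
holder (array([313.9, 157.7]), 61.3, 61.3, 71.57) (array([ 498. , -281.6]), 57.0, 57.1, 5.86)
[[333. 120.]
 [351. 177.]
 [296. 195.]
 [276. 139.]] [[ 522.5 -251. ]
 [ 527.8 -306.6]
 [ 473.9 -312.3]
 [ 467.4 -256.8]]
[ 505.35010247 -276.02820764  376.41839381]
```

```bash
python3 -c "
from h import *
delta(498,-281.5,150,95.9);delta(498,-281.5,67,95.9)"
```

```text
t=10.15 ee [ 490.4 -343.5  205.7] [-1.7997e+02 -5.0000e-02  7.7640e+01] q [-36.  21.  87.   0.  72. -24.] | d(m) [ 0.0622 -0.0058  0.0558] rot [ -0.02  -0.05 -18.26]
t=10.15 ee [ 490.4 -343.5  205.7] [-1.7997e+02 -5.0000e-02  7.7640e+01] q [-36.  21.  87.   0.  72. -24.] | d(m) [ 0.0621 -0.0058  0.1388] rot [ -0.02  -0.05 -18.26]
```

Call:
{"method": "send_rows", "body": {
  "targets": "0.03 -0.003 0 0 0 -6 90;0.062 -0.006 0.01 0 0 -12 90;0.062 -0.006 0.05 0 0 -18.3 90;0.062 -0.006 0.056 0 0 -18.3 90;0.062 -0.006 0.056 0 0 -18.3 90;0.062 -0.006 0.056 0 0 -18.3 90"
}}

```text
time_s: 10.65
ee_pos: [497.9, -283.4, 150.6]
ee_rot: [180.0, 0.0, 95.7]
force: [0.0, -0.5, 0.3]
gripper_width: 82.1
gripper_force: 0.0
```

```bash
python3 -c "
from h import *
delta(498,-281.5,67,95.9)"
```

```text
t=10.65 ee [ 497.9 -283.4  150.6] [1.7999e+02 2.0000e-02 9.5740e+01] q [-31.  21.  96.  -0.  64. -37.] | d(m) [0.0019 0.0002 0.0836] rot [ 0.01  0.02 -0.16]
```

Call:
{"method": "send_rows", "body": {
  "targets": "0.001 0 0.03 0 0 -0.1 90;0.001 0 0.06 0 0 -0.1 90;0.001 0 0.08 0 0 -0.1 90;0.001 0 0.0835 0 0 -0.1 90;0.001 0 0.0835 0 0 -0.1 0;0.001 0 0.0835 0 0 -0.1 0;0.001 0 0.0835 0 0 -0.1 0;0.001 0 0.0835 0 0 -0.1 0;0.001 0 0.0835 0 0 -0.1 0;0.001 0 0.0835 0 0 -0.1 0;0.001 0 0.0835 0 0 -0.1 0;0.001 0 0.0835 0 0 -0.1 0",
  "grip_force": 40
}}

```text
time_s: 11.65
ee_pos: [497.4, -282.6, 66.7]
ee_rot: [180.0, 0.0, 95.9]
force: [-0.5, -0.1, 0.6]
gripper_width: 31.4
gripper_force: 0.0
```

Call:
{"method": "send_rows", "body": {
  "targets": "0 0 0 0 0 0 0;0 0 0 0 0 0 0;0 0 0 0 0 0 0;0 0 0 0 0 0 0;0 0 0 0 0 0 0;0 0 0 0 0 0 0"
}}

```text
time_s: 12.15
ee_pos: [497.3, -282.6, 66.5]
ee_rot: [180.0, 0.0, 95.9]
force: [-0.8, 1.3, 1.1]
gripper_width: 26.0
gripper_force: 40.0
```

```bash
python3 -c "
from h import *
print(env.state())"
```

```text
{'time_s': 12.15, 'qpos': array([-3.07614991e+01,  2.55180226e+01,  1.01682600e+02, -3.40670693e-03,
        5.27933573e+01, -3.66735654e+01]), 'qvel': array([-0.02966789, -0.01293104,  0.01077088, -0.08541923, -0.1266477 ,
        0.00834586]), 'effort': array([-2.31752516e-02, -4.29990470e+01, -1.86813211e+01,  2.14470044e-02,
       -4.79109847e-03, -6.55034682e-05]), 'ee_pos': array([ 497.30427844, -282.63567638,   66.51397618]), 'ee_rot': array([1.79996792e+02, 5.77175135e-03, 9.59141260e+01]), 'force': array([-0.78665589,  1.29700952,  1.09825693]), 'torque': array([ 0.00644208, -0.09946162,  0.01740929]), 'gripper_force': 39.99975800514221, 'gripper_width': 25.97748417686964}
```

Call:
{"method": "send_rows", "body": {
  "targets": "0 0 -0.02 0 0 0 0;0 0 -0.05 0 0 0 0;0 0 -0.08 0 0 0 0;0 0 -0.113 0 0 0 0;0 0 -0.113 0 0 0 0"
}}

```text
time_s: 12.57
ee_pos: [500.4, -284.5, 185.8]
ee_rot: [179.4, 0.4, 95.9]
force: [1.0, -1.0, -1.5]
gripper_width: 25.4
gripper_force: 40.0
```

```bash
python3 -c "
from h import *
print(env.state()['force'])
delta(563.5,-109.7,180,60.5)"
```

```text
[ 1.03900866 -0.97581438 -1.48645884]
t=12.57 ee [ 500.4 -284.5  185.8] [179.44   0.42  95.91] q [-31.  19.  93.  -0.  68. -37.] | d(m) [0.1674 0.0807 0.0054] rot [ 0.68  0.23 35.42]
```

Call:
{"method": "send_rows", "body": {
  "targets": "0.165 0.083 0 0 0 35.4 0;0.165 0.083 0 0 0 35.4 0;0.165 0.083 0 0 0 35.4 0;0.165 0.083 0 0 0 35.4 0;0.165 0.083 0 0 0 35.4 0;0.165 0.083 0 0 0 35.4 0;0.165 0.083 0 0 0 35.4 0;0.165 0.083 0 0 0 35.4 0;0.165 0.083 0 0 0 35.4 0;0.165 0.083 0 0 0 35.4 0"
}}

```text
time_s: 13.4
ee_pos: [562.4, -110.9, 179.1]
ee_rot: [-180.0, 0.0, 60.5]
force: [-0.4, 0.1, -1.8]
gripper_width: 25.7
gripper_force: 40.0
```

```bash
python3 - <<'E'
from h import *
f=snap("w6"); g=snap("s6","scene"); 
delta(563.5,-109.7,180,60.5)
p=proj(g,[[564,-109,100]])[0].astype(int); print(p)
a=cv2.resize(g["image"][p[1]-110:p[1]+50,p[0]-60:p[0]+60],(450,600),interpolation=cv2.INTER_CUBIC)
b=cv2.resize(f["image"][100:340,250:390],(350,600))
cv2.imwrite("pics/w6c.png",np.hstack([a,b]))
E
```

```text
t=13.50 ee [ 562.5 -110.8  179.4] [-1.800e+02  1.000e-02  6.045e+01] q [-12.  20.  93.  -0.  67.  17.] | d(m) [ 0.0015  0.0003 -0.0006] rot [-0.    0.01 -0.05]
[271 261]
```

View pics/w6c.png

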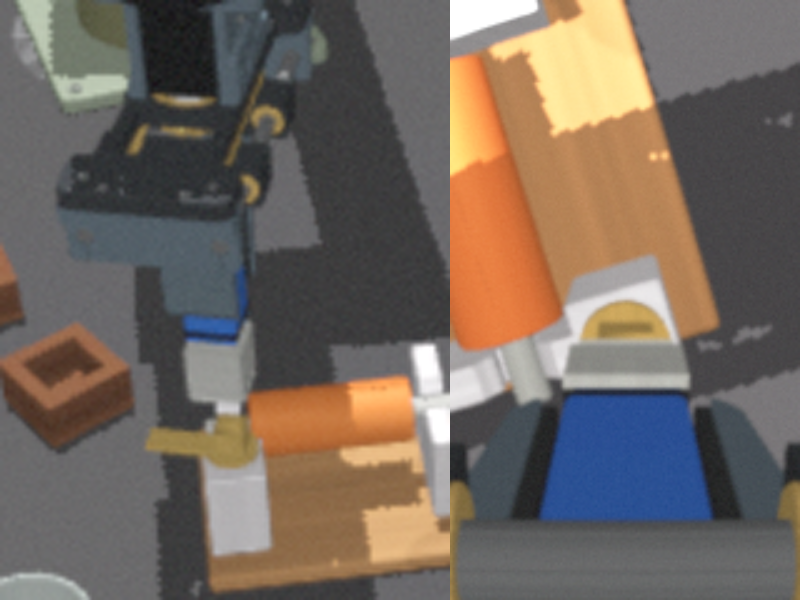

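Wrist crop: the socket's lower front edge is at crop (627,344) and the flange's far rim at (625,302), so they are aligned across. The scene crop shows the driver upright above the screw. Now I check along tool x.

```bash
python3 - <<'E'
from h import *
f=load("w6"); s=env.state(); T=R.from_euler('xyz',s["ee_rot"],degrees=True).as_matrix()
def tl(u,z): 
    P=on(f,u,z,True)[0]; return P.round(1),((P-s["ee_pos"])@T).round(1)
w=mask(f,(0,0,90),(180,70,255)); 
print("mouth edge (expect axis+15)",tl([320.8,237.6],118.5))
print("flange rim (axis+14)",tl([320,220.8],74))
# flange rim & boss corner
b=mask(f,(18,90,50),(34,255,255),(295,200,350,240)); c=blob(b); print(c.min(0),c.max(0)); y=int(c[:,1].max()); 
for r in (224,228,232,235):
    x=np.where(b[r])[0]
    if len(x): print(r,x.min(),x.max(),tl([(x.min()+x.max())/2,r],74)[1], tl([x.min(),r],74)[1],tl([x.max(),r],74)[1])
col=f["image"][225:262,321].astype(int); print([(225+i,*col[i]) for i in range(0,37)])
E
```

```text
mouth edge (expect axis+15) (array([569.4, -99.3, 118.5]), array([13.5,  0.3, 60.9]))
flange rim (axis+14) (array([570.1, -97. ,  74. ]), array([ 15.8,  -0.3, 105.4]))
[303. 221.] [337. 235.]
224 309 330 [ 13.3  -0.6 105.4] [ 13.3  -8.6 105.4] [ 13.4   7.3 105.4]
228 305 334 [ 10.2  -0.6 105.4] [ 10.2 -11.6 105.4] [ 10.3  10.4 105.4]
232 303 336 [  7.1  -0.6 105.4] [  7.1 -13.2 105.4] [  7.1  11.9 105.4]
235 304 326 [  4.8  -4.1 105.4] [  4.7 -12.4 105.4] [  4.8   4.3 105.4]
[(225, np.int64(95), np.int64(169), np.int64(207)), (226, np.int64(92), np.int64(166), np.int64(205)), (227, np.int64(92), np.int64(165), np.int64(202)), (228, np.int64(85), np.int64(153), np.int64(186)), (229, np.int64(75), np.int64(133), np.int64(162)), (230, np.int64(66), np.int64(120), np.int64(145)), (231, np.int64(67), np.int64(116), np.int64(144)), (232, np.int64(72), np.int64(127), np.int64(154)), (233, np.int64(79), np.int64(141), np.int64(174)), (234, np.int64(94), np.int64(157), np.int64(188)), (235, np.int64(124), np.int64(165), np.int64(188)), (236, np.int64(157), np.int64(174), np.int64(183)), (237,
[... 580 characters left out ...]
4(136), np.int64(143), np.int64(142)), (249, np.int64(154), np.int64(161), np.int64(161)), (250, np.int64(180), np.int64(184), np.int64(183)), (251, np.int64(184), np.int64(189), np.int64(190)), (252, np.int64(186), np.int64(193), np.int64(192)), (253, np.int64(188), np.int64(193), np.int64(194)), (254, np.int64(176), np.int64(179), np.int64(181)), (255, np.int64(121), np.int64(112), np.int64(109)), (256, np.int64(60), np.int64(48), np.int64(43)), (257, np.int64(68), np.int64(42), np.int64(34)), (258, np.int64(121), np.int64(65), np.int64(42)), (259, np.int64(147), np.int64(81), np.int64(43)), (260, np.int64(150), np.int64(81), np.int64(46)), (261, np.int64(149), np.int64(79), np.int64(43))]
```

Call:
{"method": "send_rows", "body": {
  "targets": "0.0013 0 0.012 0 0 0 0;0.0013 0 0.022 0 0 0 0;0.0013 0 0.027 0 0 0 0;0.0013 0 0.031 0 0 0 0;0.0013 0 0.035 0 0 0 0;0.0013 0 0.038 0 0 0 0;0.0013 0 0.038 0 0 0 0"
}}

```text
time_s: 14.08
ee_pos: [563.2, -108.8, 140.9]
ee_rot: [-179.9, 0.0, 60.5]
force: [0.6, -0.2, -1.9]
gripper_width: 25.7
gripper_force: 40.0
```

```bash
python3 -c "
from h import *
s=env.state();print(s['force'],s['torque'])
delta(563.5,-109.7,135,60.5)"
```

```text
[ 0.61123576 -0.16044946 -1.8589789 ] [ 0.01728705 -0.03354348  0.00319482]
t=14.08 ee [ 563.2 -108.8  140.9] [-1.7995e+02  2.0000e-02  6.0510e+01] q [-12.  21.  96.  -0.  63.  17.] | d(m) [-0.0006  0.0007  0.0059] rot [-0.05  0.02  0.01]
```

Call:
{"method": "send_rows", "body": {
  "targets": "0 0 0.002 0 0 0 0;0 0 0.003 0 0 0 0;0 0 0.004 0 0 0 0;0 0 0.005 0 0 0 0;0 0 0.005 0 0 0 0;0 0 0.005 0 0 0 0;0 0 0.005 0 0 0 0"
}}

```text
time_s: 14.67
ee_pos: [563.7, -108.9, 137.6]
ee_rot: [179.9, -0.0, 60.5]
force: [-2.1, 0.6, 5.9]
gripper_width: 25.7
gripper_force: 40.0
```

```bash
python3 -c "
from h import *
s=env.state();print(s['force'],s['torque'])
delta(563.5,-109.7,135,60.5)"
```

```text
[-2.08022365  0.62315925  5.9446542 ] [ 0.06497233  0.38511843 -0.00546021]
t=14.67 ee [ 563.7 -108.9  137.6] [ 1.7993e+02 -2.0000e-02  6.0520e+01] q [-12.  22.  96.  -0.  62.  17.] | d(m) [-0.0008  0.0002  0.0026] rot [ 0.07 -0.02  0.02]
```

Call:
{"method": "send_rows", "body": {
  "targets": "0 0 0 0 0 2 0;0 0 0 0 0 5 0;0 0 0 0 0 9 0;0 0 0.0005 0 0 13 0;0 0 0.0005 0 0 17 0;0 0 0.0005 0 0 21 0;0 0 0.0005 0 0 25 0;0 0 0.001 0 0 29 0;0 0 0.001 0 0 33 0;0 0 0.0015 0 0 37 0;0 0 0.0015 0 0 40 0;0 0 0.0015 0 0 40 0"
}}

```text
time_s: 15.67
ee_pos: [563.3, -109.0, 136.2]
ee_rot: [180.0, -0.0, 20.4]
force: [-2.0, 0.2, 6.8]
gripper_width: 25.7
gripper_force: 40.0
```

```bash
python3 -c "
from h import *
s=env.state();print(s['force'],s['torque'],s['gripper_width'])
delta(563.6,-109,135,-14)"
```

```text
[-1.98223138  0.22981253  6.76861057] [0.03275113 0.68450634 0.04047536] 25.656348544069868
t=15.67 ee [ 563.3 -109.   136.2] [ 1.7996e+02 -1.0000e-02  2.0430e+01] q [-12.  22.  97.  -0.  62.  58.] | d(m) [0.0003 0.0001 0.0012] rot [ 4.000e-02 -2.000e-02  3.443e+01]
```

Call:
{"method": "send_rows", "body": {
  "targets": "0 0 0 0 0 3 0;0 0 0 0 0 7 0;0 0 0 0 0 11 0;0 0 0.0005 0 0 15 0;0 0 0.0005 0 0 19 0;0 0 0.0005 0 0 23 0;0 0 0.001 0 0 27 0;0 0 0.001 0 0 30 0;0 0 0.001 0 0 33 0;0 0 0.001 0 0 33 0;0 0 0.001 0 0 33 0"
}}

```text
time_s: 16.58
ee_pos: [563.0, -108.8, 134.8]
ee_rot: [180.0, 0.0, -12.5]
force: [-3.1, 0.2, 6.3]
gripper_width: 25.9
gripper_force: 40.0
```

```bash
python3 -c "
from h import *
s=env.state();print(s['force'],s['torque'],s['gripper_width'])
delta(563.6,-109,135,-16)"
```

```text
[-3.06410753  0.15674165  6.32652815] [0.13853102 0.79052213 0.04581821] 25.940099632201918
t=16.58 ee [ 563.  -108.8  134.8] [ 1.7998e+02  2.0000e-02 -1.2480e+01] q [-12.  22.  97.  -0.  62.  90.] | d(m) [ 0.0006  0.0001 -0.0002] rot [0.02 0.02 3.52]
```

Call:
{"method": "send_rows", "body": {
  "targets": "0 0 0 0 0 1 0;0 0 0 0 0 2 0;0 0 0 0 0 3 0;0 0 0 0 0 4 0;0 0 0 0 0 5 0;0 0 0 0 0 5 0"
}}

```text
time_s: 17.08
ee_pos: [563.0, -108.8, 134.7]
ee_rot: [180.0, 0.0, -17.5]
force: [-2.6, 0.9, 5.2]
gripper_width: 25.6
gripper_force: 40.0
```

```bash
python3 -c "
from h import *
s=env.state();print(s['force'],s['torque'],s['gripper_width'],s['qpos'][5])"
```

```text
[-2.58433427  0.92011753  5.15078038] [0.18723982 0.71718757 0.06917706] 25.625153559665268 95.43391877819002
```

Call:
{"method": "send_rows", "body": {
  "targets": "0 0 0 0 0 1 0;0 0 0 0 0 2 0;0 0 0 0 0 3 0;0 0 0 0 0 4 0;0 0 0 0 0 4 0"
}}

```text
time_s: 17.5
ee_pos: [562.8, -108.4, 134.7]
ee_rot: [-180.0, 0.1, -21.5]
force: [-3.0, 1.4, 5.9]
gripper_width: 26.2
gripper_force: 40.0
```

```bash
python3 -c "
from h import *
s=env.state();print(s['force'],s['torque'],s['ee_rot'],s['ee_pos'])"
```

```text
[-2.97632161  1.43153126  5.90016172] [0.36791554 0.77324236 0.03297904] [-1.79982404e+02  6.57620765e-02 -2.15065670e+01] [ 562.84228785 -108.35068577  134.66317323]
```

```bash
python3 - <<'E'
from h import *
f=snap("w7"); g=snap("s7","scene"); 
p=np.array([271,261])
a=cv2.resize(g["image"][p[1]-90:p[1]+50,p[0]-60:p[0]+60],(400,467),interpolation=cv2.INTER_CUBIC)
b=cv2.resize(f["image"][100:380,220:430],(400,533))[:467]
cv2.imwrite("pics/w7c.png",np.hstack([a,b]))
E
```

```text
(no output)
```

View pics/w7c.png

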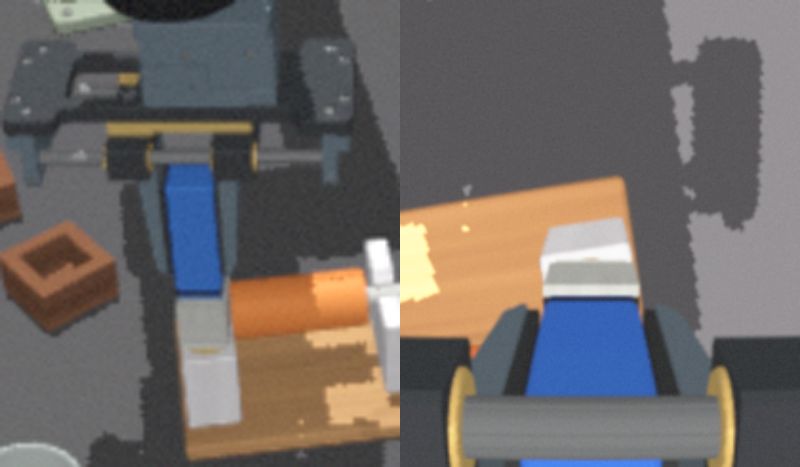

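The scene crop shows the driver upright on the screw. The keeper arm no longer points outward and is hidden behind the driver. I'll keep turning to feel the stop.

Call:
{"method": "send_rows", "body": {
  "targets": "0 0 0 0 0 2 0;0 0 0 0 0 4 0;0 0 0 0 0 6 0;0 0 0 0 0 6 0",
  "grip_force": 60
}}

```text
time_s: 17.93
ee_pos: [562.8, -108.2, 134.6]
ee_rot: [-180.0, 0.1, -27.5]
force: [-1.9, 2.5, 6.1]
gripper_width: 25.7
gripper_force: 60.0
```

```bash
python3 -c "
from h import *
s=env.state();print(s['force'],s['torque'],s['ee_rot'],s['ee_pos'],s['gripper_width'])"
```

```text
[-1.87365323  2.50499365  6.0923414 ] [0.54409325 0.7838873  0.48837469] [-1.79992439e+02  7.15646326e-02 -2.74579777e+01] [ 562.83198969 -108.17190461  134.64834381] 25.68532251683694
```

Call:
{"method": "send_rows", "body": {
  "targets": "0 0 0 0 0 0 0;0 0 0 0 0 0 0;0 0 0 0 0 -2 0;0 0 0 0 0 -4 0;0 0 0 0 0 -4 0"
}}

```text
time_s: 18.35
ee_pos: [562.8, -108.2, 134.7]
ee_rot: [-180.0, 0.1, -23.4]
force: [-4.3, 2.3, 5.6]
gripper_width: 25.1
gripper_force: 60.0
```

```bash
python3 -c "
from h import *
s=env.state();print(s['force'],s['torque'],s['ee_rot'],s['ee_pos'],s['gripper_width'])"
```

```text
[-4.30707844  2.33618792  5.56610485] [0.53155087 0.80004499 0.06997245] [-1.79970337e+02  7.26555139e-02 -2.34154319e+01] [ 562.83433367 -108.19980551  134.67948791] 25.07709902733345
```

Call:
{"method": "send_rows", "body": {
  "targets": "0 0 -0.004 0 0 0 0;0 0 -0.01 0 0 0 0;0 0 -0.018 0 0 0 0;0 0 -0.03 0 0 0 0;0 0 -0.045 0 0 0 0;0 0 -0.055 0 0 0 0;0 0 -0.055 0 0 0 0;0 0 -0.055 0 0 0 0"
}}

```text
time_s: 19.02
ee_pos: [563.9, -109.1, 189.9]
ee_rot: [-180.0, -0.1, -23.5]
force: [0.3, -0.1, -1.1]
gripper_width: 25.9
gripper_force: 60.0
```

```bash
python3 - <<'E'
from h import *
s=env.state();print(s['force'],s['torque'])
f=snap("w8"); T=R.from_euler('xyz',s["ee_rot"],degrees=True).as_matrix()
w=mask(f,(0,0,90),(180,70,255),(285,180,360,300)); 
def tl(u,z): return ((on(f,u,z,True)[0]-s["ee_pos"])@T).round(1)
col=f["image"][215:262,321].astype(int); print([(215+i,*map(int,col[i])) for i in range(0,46,1)])
b=mask(f,(18,90,50),(34,255,255)); print(cv2.boundingRect(b), [cv2.boundingRect(c) for c in cv2.findContours(b,cv2.RETR_EXTERNAL,cv2.CHAIN_APPROX_NONE)[0] if cv2.contourArea(c)>40])
g=snap("s8","scene"); t=snap("t8","top")
bb=mask(t,(18,100,80),(34,255,255),(340,190,385,225)); print("brass top",[cv2.boundingRect(c) for c in cv2.findContours(bb,cv2.RETR_EXTERNAL,cv2.CHAIN_APPROX_NONE)[0]])
p=np.array([271,261])
a=cv2.resize(g["image"][p[1]-90:p[1]+50,p[0]-60:p[0]+60],(400,467),interpolation=cv2.INTER_CUBIC)
q=cv2.resize(f["image"][140:380,220:430],(400,457)); q=np.vstack([q,np.zeros((10,400,3),np.uint8)])
cv2.imwrite("pics/w8c.png",np.hstack([a,q]))
delta(498,-281.5,185,5.9)
E
```

```text
[ 0.33702973 -0.06796149 -1.09879009] [ 0.07236952  0.10661462 -0.00662359]
[(215, 197, 194, 198), (216, 200, 197, 203), (217, 227, 226, 229), (218, 243, 241, 243), (219, 247, 246, 248), (220, 244, 244, 246), (221, 205, 223, 231), (222, 127, 184, 217), (223, 106, 189, 227), (224, 108, 196, 231), (225, 110, 196, 232), (226, 113, 200, 234), (227, 113, 199, 232), (228, 110, 194, 228), (229, 95, 167, 206), (230, 81, 144, 176), (231, 81, 142, 171), (232, 87, 149, 182), (233, 97, 170, 207), (234, 116, 190, 225), (235, 156, 207, 228), (236, 190, 214, 222), (237, 191, 199, 199), (238, 167, 172, 172), (239, 160, 166, 165), (240, 160, 166, 165), (241, 160, 166, 168), (242, 160, 165, 167), (243, 161, 168, 168), (244, 161, 167, 167), (245, 165, 171, 171), (246, 164, 169, 170), (247, 160, 167, 166), (248, 170, 176, 175), (249, 189, 196, 194), (250, 216, 222, 221), (251, 223, 227, 227), (252, 223, 229, 229), (253, 224, 230, 229), (254, 213, 218, 218), (255, 147, 137, 132), (256, 71, 56, 50), (257, 84, 59, 48), (258, 146, 82, 51), (259, 179, 98, 55), (260, 177, 96, 52)]
(151, 0, 489, 387) [(151, 359, 344, 28), (381, 292, 15, 64), (245, 292, 15, 64), (304, 222, 32, 13)]
brass top [(356, 203, 6, 12)]
t=19.17 ee [ 562.9 -108.7  188.2] [ 1.7997e+02  9.0000e-02 -2.3490e+01] q [-12.  19.  92.  -0.  69. 101.] | d(m) [0.0093 0.1843 0.0032] rot [ 1.000e-02  9.000e-02 -2.939e+01]
```

View pics/w8c.png

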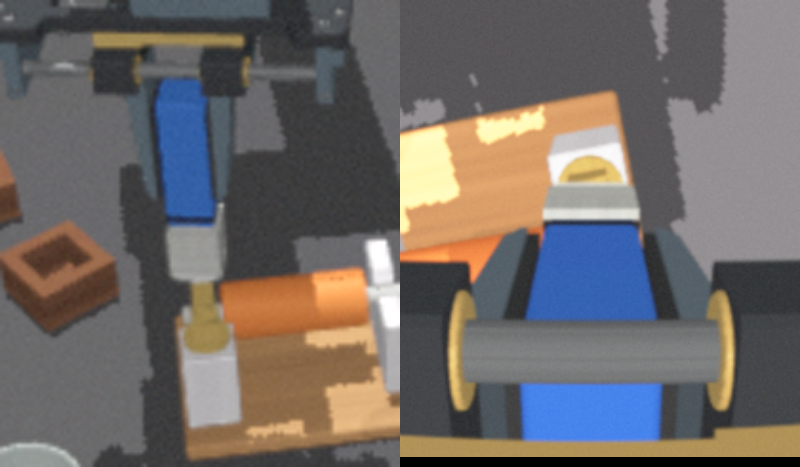

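The keeper arm now lies across the slot, pointing away behind the screw at left crop (200,295). The driver is straight in the grip, so back to the holder.

Call:
{"method": "send_rows", "body": {
  "targets": "0.009 0.184 0.003 0 0 -29.4 0;0.009 0.184 0.003 0 0 -29.4 0;0.009 0.184 0.003 0 0 -29.4 0;0.009 0.184 0.003 0 0 -29.4 0;0.009 0.184 0.003 0 0 -29.4 0;0.009 0.184 0.003 0 0 -29.4 0;0.009 0.184 0.003 0 0 -29.4 0;0.009 0.184 0.003 0 0 -29.4 0;0.009 0.184 0.003 0 0 -29.4 0"
}}

```text
time_s: 19.92
ee_pos: [498.6, -280.0, 185.5]
ee_rot: [-180.0, 0.0, 6.0]
force: [-0.3, 1.1, -1.8]
gripper_width: 25.7
gripper_force: 60.0
```

```bash
python3 - <<'E'
from h import *
f=snap("w9"); s=env.state(); T=R.from_euler('xyz',s["ee_rot"],degrees=True).as_matrix()
delta(498,-281.5,100,5.9)
c=np.array([498,-281.6]);h=np.array([[28,28],[28,-28],[-28,-28],[-28,28]])@R.from_euler('z',5.9,degrees=True).as_matrix()[:2,:2].T+c
P=proj(f,np.c_[h,np.full(4,30)],True); print(P.round(1))
m=mask(f,(0,60,20),(16,255,200),(270,150,370,260)); c=blob(m); print(c.min(0),c.max(0))
print("holder far edge px at top row", c[c[:,1]==c[:,1].min()][:,0].min(),c[c[:,1]==c[:,1].min()][:,0].max())
print("left/right", c[np.abs(c[:,1]-c[:,1].min()-8)<1])
E
```

```text
t=19.97 ee [ 498.8 -279.9  185.7] [-1.7997e+02  2.0000e-02  5.9900e+00] q [-30.  19.  93.   0.  68.  54.] | d(m) [-0.0009  0.0015  0.0857] rot [-0.03  0.02  0.09]
[[290.4 197.1]
 [353.6 197.3]
 [352.2 258. ]
 [291.3 257.8]]
[290. 194.] [353. 258.]
holder far edge px at top row 293.0 351.0
left/right [[291. 202.]
 [353. 202.]]
```

Call:
{"method": "send_rows", "body": {
  "targets": "0 0.0015 0.04 0 0 0 0;0 0.0015 0.075 0 0 0 0;0 0.0015 0.088 0 0 0 0;0 0.0015 0.094 0 0 0 0;0 0.0015 0.1 0 0 0 0;0 0.0015 0.105 0 0 0 0;0 0.0015 0.108 0 0 0 0;0 0.0015 0.108 0 0 0 0"
}}

```text
time_s: 20.63
ee_pos: [499.0, -282.7, 78.4]
ee_rot: [180.0, -0.0, 5.9]
force: [-0.0, 0.0, -1.6]
gripper_width: 26.0
gripper_force: 60.0
```

```bash
python3 - <<'E'
from h import *
s=env.state();print(s['force'],s['torque']); delta(498.5,-281.5,67,5.9)
E
```

```text
[-0.03100941  0.04439895 -1.63742402] [ 0.0277431  -0.01984711 -0.00417883]
t=20.63 ee [ 499.  -282.7   78.4] [ 1.7996e+02 -5.0000e-02  5.9300e+00] q [-31.  25. 101.  -0.  54.  53.] | d(m) [-0.0004 -0.0012  0.0114] rot [ 0.04 -0.05  0.03]
```

Mouth is in the well without contact. Lower it to the floor.

Call:
{"method": "send_rows", "body": {
  "targets": "0 -0.0005 0.004 0 0 0 0;0 -0.001 0.007 0 0 0 0;0 -0.001 0.0095 0 0 0 0;0 -0.001 0.0105 0 0 0 0;0 -0.001 0.0115 0 0 0 0;0 -0.001 0.012 0 0 0 0;0 -0.001 0.012 0 0 0 0"
}}

```text
time_s: 21.22
ee_pos: [498.4, -281.7, 66.5]
ee_rot: [180.0, -0.0, 5.9]
force: [-2.5, 0.4, 2.8]
gripper_width: 25.5
gripper_force: 60.0
```

Floor contact at TCP 66.5, the same height as the pick. Release and withdraw.

Call:
{"method": "send_rows", "body": {
  "targets": "0 0 0 0 0 0 60;0 0 0 0 0 0 60;0 0 0 0 0 0 60;0 0 0 0 0 0 60;0 0 0 0 0 0 60;0 0 0 0 0 0 60;0 0 0 0 0 0 60;0 0 0 0 0 0 60"
}}

```text
time_s: 21.88
ee_pos: [498.5, -281.7, 66.0]
ee_rot: [180.0, -0.0, 5.9]
force: [-0.0, 0.5, 0.5]
gripper_width: 54.6
gripper_force: 0.0
```

Call:
{"method": "send_rows", "body": {
  "targets": "0 0 -0.02 0 0 0 60;0 0 -0.05 0 0 0 60;0 0 -0.09 0 0 0 60;0 0 -0.13 0 0 0 60;-0.04 0 -0.14 0 0 0 60;-0.08 0 -0.14 0 0 0 60;-0.12 0 -0.14 0 0 0 60;-0.12 0 -0.14 0 0 0 60;-0.12 0 -0.14 0 0 0 60;-0.12 0 -0.14 0 0 0 60"
}}

```text
time_s: 22.72
ee_pos: [379.7, -294.3, 206.3]
ee_rot: [179.9, -0.1, 5.9]
force: [0.1, -0.4, 0.4]
gripper_width: 54.7
gripper_force: 0.0
```

```bash
python3 - <<'E'
from h import *
f=snap("w10"); g=snap("s10","scene")
c=blob(mask(f,(100,100,40),(128,255,255))); print("blue",rect(on(f,c,126,True)))
a=cv2.resize(g["image"][200:330,130:420],(800,359),interpolation=cv2.INTER_CUBIC); cv2.imwrite("pics/s10c.png",a)
t=load("scene0")["image"]; d=cv2.absdiff(t,g["image"]).max(2)
for n,(x0,y0,x1,y1) in dict(hut=(75,310,180,410),ga=(195,300,255,395),gb=(440,240,490,325),pot=(485,190,540,275)).items(): print(n,(d[y0:y1,x0:x1]>60).mean().round(3))
E
```

```text
blue (array([ 494.8, -281.6]), 33.7, 25.4, 5.96)
hut 0.0
ga 0.0
gb 0.0
pot 0.0
```

View pics/s10c.png

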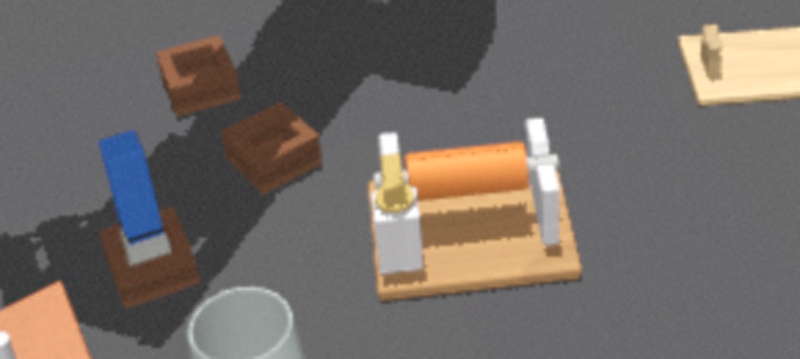

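The driver stands in its holder at (135,200). The roller is seated with the arm across the slot at (393,170), and the bystanders have not moved.

```bash
python3 -c "
from h import *
print(env.job_done())"
```

```text
the job is handed in; nothing more can be done
None
```

I handed the job in at about 23 s: the roller is seated in both slots, the lock screw is turned to its stop with the keeper arm across the slot, the driver is back in its holder, and the glasses, hut and pen pot have not moved; the hand-in returned no verdict.

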